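# Refit the tongued cover on a drive dock

## Robot

A 6-joint arm with a two-finger parallel gripper is mounted at the origin on the work surface. World frame = base frame: x ahead of the robot, y to its left, z up, the work surface at z = 0. Lengths are in mm, angles in rad, forces in N, time in s.
With the tool pointing down it reaches from about 275 to 1000 mm from the base axis. Payload 8.4 kg.
Tool frame: the origin (TCP) lies at the centre of the arm's flange, where the gripper is bolted on; the fingertips stand 173 mm ahead of it and the grasp point (between the pads) lies 155 mm ahead of it; z points along the fingers, y is the direction in which the jaws open and shut (so a half turn about z gives the same grasp; the last joint's range is limited). The gripper opens to 85 mm and grips with 20 to 120 N. Pads are 22 mm wide; open, the fingers measure 114 mm over their backs; the gripper's body (76 mm by 85 mm) begins 54 mm behind the grasp point. The pads swing forward as they close: fully open they stand 13 mm farther back than shut.
Start: joints at [1.225, 0.353, 1.633, -0, 1.155, -0.002], TCP at [210.666, 588.43, 404.681] pointing down, gripper open.
Joint ranges: [-2.63, 2.63], [-0.92, 2.1], [0.06, 2.66], [-1.3, 4.44], [0, 2.69], [-3.02, 3.02]. Speed limits (rad/s): [2.22, 2.22, 2.79, 3.14, 3.14, 3.14].

## Interface

Orientations are given as [roll, pitch, yaw] about the fixed x, y, z axes, in that order (R = Rz(yaw) Ry(pitch) Rx(roll)).
In Python, from rig import sense, grab_frame, camera_model, sign_off gives the robot as it stands. The module is installed in compiled form; this text tells all that it offers.
- The arm moves only by the tool step_arm, never from a script. Its argument "commands" is a list of rows, each a list of 3 entries, a list of its own where there are three numbers: the shift along the tool's x, y, z in mm, then the turn about the tool's z in rad, then the opening, from 0 (shut) to 1 (fully open). A call has 1 to 20 rows; each row shifts and turns the pose as measured when the row begins, along the tool's axes as they then stand; what a row does not reach is not made up. A row lasts 1/8 s, in which the tool goes at most 62.5 mm and 10.7 degrees, less where a joint would pass 70% of its speed; a pose out of reach is approached as far as the arm can. A call with a gripper value outside its range is refused whole. The fingers move at their own pace and stop on an object; "force" is the grip in N (left out, the last holds). Time passes only in rows, so rows that do not move let the fingers close. It gives the time, the measured TCP pose, the force and the opening at its end, in the units of the state.
- sense(): the state, without advancing time (a new reading comes with each control period).
- grab_frame(name): name is "side" or "top" or "wrist"; returns the picture (400x640x3 uint8, blue, green, red); there is no depth.
- camera_model(name): a dict with "fx", "fy", "cx", "cy" (pixels), "R" (3x3) and "t" (3): a world point X has camera coordinates R X + t. Camera axes: x right, y down, z forward; pixel columns grow to the right and rows downward; lengths in mm; the calibration is good to about 2 mm. The wrist camera is an equidistant fisheye: a pixel r from the principal point sees the ray r / f radians off the axis. A picture is of the moment at which its call begins: read the wrist's pose just before it. camera_model takes no time and is no camera call; for the wrist camera it gives the pose at the moment of the call.
- sign_off(): hands the job in, once; it reports no verdict.
The state is a dict: "clock": time; "qpos": joint angles; "qvel": joint speeds; "joint_efforts": joint torques, N m; "eef_pos": TCP position; "tcp_rot": TCP orientation; "contact_force": force on the tool from outside, world axes, zero at the start; "wrist_torque": the same for the moment, N m; "opening": opening from 0.0 (shut) to 1.0 (fully open).
Only numpy, scipy, OpenCV 4.12 (cv2) and the standard library are available. Lean on these libraries where they do the work, as an engineer would, in place of code of your own. Each camera call takes 0.05 s, during which the arm holds its last target. There are 200 camera calls.

## Task

Refit the loose cover on the open drive dock: hold it by its black grip, angle its yellow tongue in under the lip of the groove on the dock's near side until it is fully home, then lower it flat and press its free edge down until the red sprung catch snaps over it. Feel your way gently, never forcing the cover against the dock, leave the other things on the bench alone, and let go when the cover is locked.

Things in the scene. Friction and masses are not known exactly. Their poses are not given: they have to be found in the camera images.
- cover: Loose light-grey plate, about 220 g (varies), lying flat, grip up. Origin: centre of the underside, z up. Plate 130 (x) by 98 (y) by 8 mm. Yellow tongue out of the -x edge: x -65 to -77 mm, 80 wide, 4 thick, underside level with the plate's (z 0 to 4); above it the plate's edge forms a shoulder at x = -65. Black upright grip bar at the centre, 12 (x) by 50 (y) mm, z 8 to 42.
- tongue_tip (a point): middle of the end face of the cover's tongue: (-77, 0, 2) mm in the cover's frame.
- cover_free_edge (a point): top edge of the cover opposite the tongue, in the middle: (65, 0, 8) mm in the cover's frame. The catch snaps over it. Press here.
- dock: Fixed dark case 220 (x) by 144 (y) mm. Origin: centre of its underside, z up; x runs from the groove side (near the robot) to the catch side. The aluminium bay frame on top was clamped on a track anywhere from -15 to +15 mm along x from the places given here; that is not measured and must be felt for. It stays put under ordinary forces. A drive lies in the bay, top at z = 27 mm.
- seat (a point): (0, 0, 40) mm in the dock's frame (x true to +-15 mm, see dock): where the seated cover's origin belongs, axes as the dock's. Its side margins lie on two ledges, tops at z = 40, |y| 42 to 51, x -66 to 66. Side rails 103 mm apart, tops at z = 46, with flared black guides to z = 53.
- groove (a point): (-66.5, 0, 45.5) mm in the dock's frame (x true to +-15 mm): lower edge of the groove's lip, whose face looks to +x. Lip top z = 52. Groove behind it is 14.5 mm deep and, between the ledges, open below to z = 27, so a tongue tilted about 20 degrees goes in. Home: the shoulder above the tongue meets the lip's face (tilted) or is within about 3 mm of it (flat).
- far_wall (a point): (68, 0, 66) mm in the dock's frame (x true to +-15 mm): top inner edge of the wall that carries the catch. Lip to far wall is 134.5 mm, the cover with its tongue 142 mm, so it cannot drop in flat; unless the tongue is pushed home, the free edge lands on this wall.
- catch (a joint): red sprung catch, 30 mm wide, mid far wall. 0 = out (rest, also when locked), up to 0.009 m pushed outwards (+x). Nose 6.5 mm in from the wall; its face, 25 degrees off upright, runs from z = 50.5 at the nose up to 65 mm. Pressing the cover's free edge down past it takes about 5 to 10 N; it then snaps back over the cover's top (1 to 2 mm of play).
- driver_stand: bystander: black round stand with six precision drivers, 110 mm across, 113 mm high, origin under its centre
- drive_a: bystander: dark 147 by 102 by 26 mm drive, origin under its centre
- drive_b: bystander: aluminium 147 by 102 by 26 mm drive, origin under its centre
- screw_dish: bystander: small metal dish, 70 mm across, 20 mm high
- driver: bystander: a screwdriver lying on the bench
- flux_jar: bystander: a small jar, 48 mm across, 50 mm high
- fan: bystander: white desk fan, 60 by 90 mm, 91 mm high
Mind the look-alikes: they are no part of the job. Leave any brown or green look-alike of the cover alone.

How it is judged:
By the outcome, as a careful person would: the job done as asked, in the order asked, and still so for the second after the job is handed in, with the robot touching nothing.
It also fails if it takes over 50 s, if anything falls off the work surface, if the arm or the gripper's body presses on something with over 40 N, if the wrist force passes 120 N, or if a joint passes its speed limit or range.

## Working session

There is one attempt and no reset: what is moved stays moved. The work goes in short steps, Python scripts to look and compute and a tool call to move; the robot and the scene stay as the last step left them, time stands still between calls to the robot, and variables do not carry over. Pictures are saved under pics/ and viewed, about 8 in all and at most 12, crops included, and the job is handed in when it is done.

Besides the shell and the picture viewer there is one more tool, called in YAML: its name, and indented under it one key for each argument. step_arm: Moves the arm, as the interface text tells. Its arguments: {"type":"object","properties":{"commands":{"type":"array","items":{"type":"array"}},"force":{"type":"number"}},"required":["commands"]}

```bash
mkdir -p pics; python3 - <<'E'
from rig import *
import cv2,numpy as np
s=sense();print({k:np.round(v,3).tolist() for k,v in s.items()})
for n in("top","side"):
    cv2.imwrite(f"pics/{n}0.png",grab_frame(n)); m=camera_model(n);print(n,{k:np.round(v,3).tolist() for k,v in m.items()})
E
```

```text
{'clock': 0.0, 'qpos': [1.225, 0.354, 1.634, 0.0, 1.155, -0.002], 'qvel': [0.001, 0.0, 0.001, 0.002, -0.0, 0.0], 'joint_efforts': [0.001, -60.527, -34.206, -0.0, 0.01, 0.0], 'eef_pos': [210.578, 588.211, 403.943], 'tcp_rot': [-3.14, -0.0, 2.798], 'contact_force': [-0.914, 0.222, 0.282], 'wrist_torque': [0.063, 0.005, -0.026], 'opening': 0.997}
top {'fx': 496.509, 'fy': 496.509, 'cx': 322.156, 'cy': 197.323, 'R': [[-0.018, -1.0, 0.008], [-0.998, 0.018, -0.056], [0.056, -0.009, -0.998]], 't': [7.393, 552.334, 1448.078]}
side {'fx': 439.729, 'fy': 439.729, 'cx': 313.592, 'cy': 199.329, 'R': [[0.951, -0.309, 0.014], [-0.204, -0.66, -0.723], [0.233, 0.685, -0.691]], 't': [-506.593, 149.103, 1235.145]}
```

View pics/top0.png

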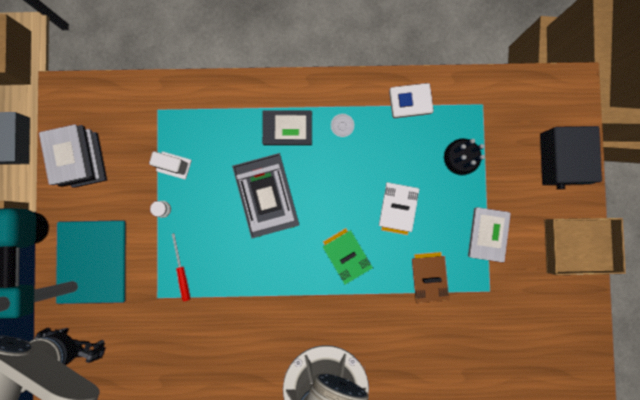

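View pics/side0.png

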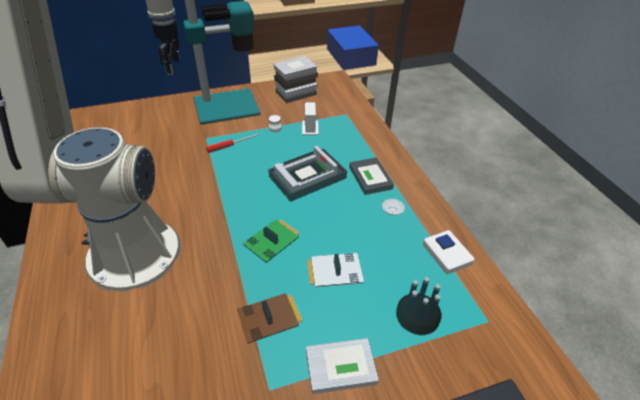

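Look-alikes: white-grey cover at top (400,208), green at (348,257), brown at (431,277). Only the one at (400,208) is light grey with a yellow tongue and black grip. The dock is at (266,195), with its red catch at about (262,177). I'll confirm this in an enlarged crop.

```bash
cat > h.py <<'E'
from rig import *
import cv2,numpy as np
from scipy.spatial.transform import Rotation as Ro
def px2w(cam,uv,z,m=None):
    m=m or camera_model(cam);R=np.array(m["R"]);t=np.array(m["t"])
    d=np.array([(uv[0]-m["cx"])/m["fx"],(uv[1]-m["cy"])/m["fy"],1.])
    if cam=="wrist":
        r=np.hypot(d[0],d[1]);d=np.array([d[0]/r*np.sin(r),d[1]/r*np.sin(r),np.cos(r)])
    c=-R.T@t;w=R.T@d;return c+w*(z-c[2])/w[2]
def w2px(cam,X,m=None):
    m=m or camera_model(cam);p=np.array(m["R"])@X+np.array(m["t"])
    if cam=="wrist":
        h=np.hypot(p[0],p[1]);a=np.arctan2(h,p[2]);q=p[:2]/h*a
    else:q=p[:2]/p[2]
    return np.array([q[0]*m["fx"]+m["cx"],q[1]*m["fy"]+m["cy"]])
def st():
    s=sense();print(round(s["clock"],2),np.round(s["eef_pos"],1),np.round(s["tcp_rot"],3),"F",np.round(s["contact_force"],1),"T",np.round(s["wrist_torque"],2),"op",round(s["opening"],3));return s
E
python3 - <<'E'
from h import *
a=cv2.imread("pics/top0.png")
c1=cv2.resize(a[150:240,225:305],None,fx=5,fy=5,interpolation=cv2.INTER_CUBIC)
c2=cv2.resize(a[150:240,370:450],None,fx=5,fy=5,interpolation=cv2.INTER_CUBIC)
cv2.imwrite("pics/crop0.png",np.hstack([c1,c2]))
E
```

```text
(no output)
```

View pics/crop0.png

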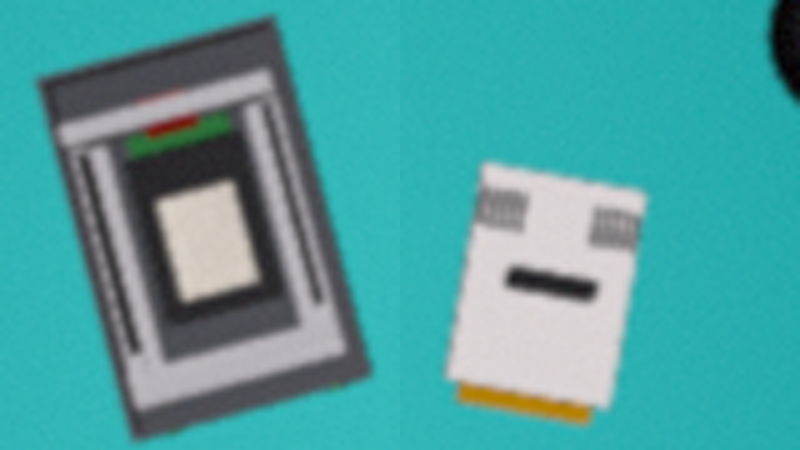

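The crop shows the dock on the left: lip inner edge from (160,362) to (298,325), far-wall band lower edge from (62,145) to (272,92), catch at (172,128). On the right is the light-grey cover with its yellow tongue toward the robot and black grip at (552,284), so this is the one meant. Next I'll measure both.

```bash
python3 - <<'E'
from h import *
f=lambda x,y,ox,z:px2w("top",(ox+(x%400)/5-.4+.0,150+y/5-.4),z)
cov=[f(x,y,370,8)for x,y in[(480,163),(647,190),(610,408),(447,380)]]
cov=np.array(cov);print("cover",cov.round(0).tolist(),[np.linalg.norm(cov[i]-cov[(i+1)%4]).round(0) for i in range(4)],"c",cov.mean(0).round(1))
d=(cov[0]+cov[1]-cov[2]-cov[3]);print("yaw",np.arctan2(d[1],d[0]))
print("grip",f(552,284,370,38))
# grip top centre
for H in(0,20,40):
    k=np.array([f(x,y,225,H)for x,y in[(38,80),(275,17),(372,375),(135,440)]])
    d=(k[0]+k[1]-k[2]-k[3]);print("dock",H,[np.linalg.norm(k[i]-k[(i+1)%4]).round(0) for i in range(4)],k.mean(0).round(1),"yaw",np.arctan2(d[1],d[0]))
lip=[f(160,362,225,52),f(298,325,225,52)];fw=[f(62,145,225,66),f(272,92,225,66)]
print("lip",np.mean(lip,0),"fw",np.mean(fw,0),"dist",np.linalg.norm(np.mean(lip,0)-np.mean(fw,0)),[np.arctan2(*( (a[0]-a[1])[[1,0]]))-np.pi/2 for a in(lip,fw)])
E
```

```text
cover [[594.0, -192.0, 8.0], [577.0, -291.0, 8.0], [448.0, -265.0, 8.0], [466.0, -169.0, 8.0]] [np.float64(101.0), np.float64(131.0), np.float64(98.0), np.float64(130.0)] c [ 521.2 -229.4    8. ]
yaw -0.18659224455352327
grip [ 520.65675384 -227.94512985   38.        ]
dock 0 [np.float64(146.0), np.float64(222.0), np.float64(145.0), np.float64(222.0)] [563.  165.4   0. ] yaw 0.25072311626439453
dock 20 [np.float64(144.0), np.float64(219.0), np.float64(143.0), np.float64(219.0)] [561.8 163.3  20. ] yaw 0.2507231162643944
dock 40 [np.float64(142.0), np.float64(216.0), np.float64(141.0), np.float64(216.0)] [560.5 161.2  40. ] yaw 0.2507231162643947
lip [492.82772192 146.99064987  52.        ] fw [621.42898555 179.31461381  66.        ] dist 133.33838025825096 [np.float64(0.2439863904537105), np.float64(0.2312555161745402)]
```

```bash
cat >> h.py <<'E'
def plan(target,yaw,n,ratio=None):
    """rows to bring TCP (pointing down) to target, yaw, in n rows"""
    s=sense();p=np.array(s["eef_pos"]);y0=s["tcp_rot"][2];dy=(yaw-y0+np.pi)%(2*np.pi)-np.pi
    if n>12 and abs(dy)>2.5: dy=-abs(dy)
    st_=(np.array(target)-p)/n;rows=[]
    for k in range(n):
        y=y0+dy*k/n;v=np.array([np.cos(y)*st_[0]+np.sin(y)*st_[1],np.sin(y)*st_[0]-np.cos(y)*st_[1],-st_[2]])
        rows.append([v.round(1).tolist(),round(-dy/n,4),1.0])
    print(str(rows).replace(" ",""))
E
python3 -c "
from h import *
plan([521,-229,330],-0.187,18)"
```

```text
[[[-31.5,-36.9,4.1],np.float64(0.1658),1.0],[[-37.2,-31.2,4.1],np.float64(0.1658),1.0],[[-41.8,-24.7,4.1],np.float64(0.1658),1.0],[[-45.3,-17.4,4.1],np.float64(0.1658),1.0],[[-47.6,-9.7,4.1],np.float64(0.1658),1.0],[[-48.5,-1.7,4.1],np.float64(0.1658),1.0],[[-48.2,6.3,4.1],np.float64(0.1658),1.0],[[-46.4,14.2,4.1],np.float64(0.1658),1.0],[[-43.5,21.7,4.1],np.float64(0.1658),1.0],[[-39.3,28.5,4.1],np.float64(0.1658),1.0],[[-34.0,34.6,4.1],np.float64(0.1658),1.0],[[-27.9,39.8,4.1],np.float64(0.1658),1.0],[[-20.9,43.8,4.1],np.float64(0.1658),1.0],[[-13.4,46.7,4.1],np.float64(0.1658),1.0],[[-5.5,48.3,4.1],np.float64(0.1658),1.0],[[2.5,48.5,4.1],np.float64(0.1658),1.0],[[10.5,47.4,4.1],np.float64(0.1658),1.0],[[18.2,45.0,4.1],np.float64(0.1658),1.0]]
```

step_arm:
  commands:
    - [[-31.5, -37, 4], 0.166, 1]
    - [[-37, -31, 4], 0.166, 1]
    - [[-42, -25, 4], 0.166, 1]
    - [[-45, -17.5, 4], 0.166, 1]
    - [[-47.5, -10, 4], 0.166, 1]
    - [[-48.5, -2, 4], 0.166, 1]
    - [[-48, 6, 4], 0.166, 1]
    - [[-46.5, 14, 4], 0.166, 1]
    - [[-43.5, 22, 4], 0.166, 1]
    - [[-39, 28.5, 4], 0.166, 1]
    - [[-34, 34.5, 4], 0.166, 1]
    - [[-28, 40, 4], 0.166, 1]
    - [[-21, 44, 4], 0.166, 1]
    - [[-13.5, 46.5, 4], 0.166, 1]
    - [[-5.5, 48, 4], 0.166, 1]
    - [[2.5, 48.5, 4], 0.166, 1]
    - [[10.5, 47.5, 4], 0.166, 1]
    - [[18, 45, 4], 0.166, 1]

```text
clock: 2.35
eef_pos: [486.4, -266.7, 328.6]
tcp_rot: [3.141, -0.001, -0.284]
contact_force: [0.4, -0.2, 0.2]
opening: 1.001
```

```bash
python3 - <<'E'
from h import *
st();m=camera_model("wrist");a=grab_frame("wrist");cv2.imwrite("pics/w1.png",a)
print({k:np.round(v,3).tolist() for k,v in m.items()})
import pickle;pickle.dump(m,open("w1.pkl","wb"))
E
```

```text
2.35 [ 486.4 -266.7  328.6] [ 3.141e+00 -1.000e-03 -2.840e-01] F [ 0.4 -0.2  0.2] T [-0.02  0.06 -0.01] op 1.001
{'fx': 309.707, 'fy': 309.707, 'cx': 320.248, 'cy': 196.384, 'R': [[-0.282, -0.96, 0.002], [-0.917, 0.27, 0.294], [-0.283, 0.081, -0.956]], 't': [-119.385, 502.107, 465.852]}
```

View pics/w1.png

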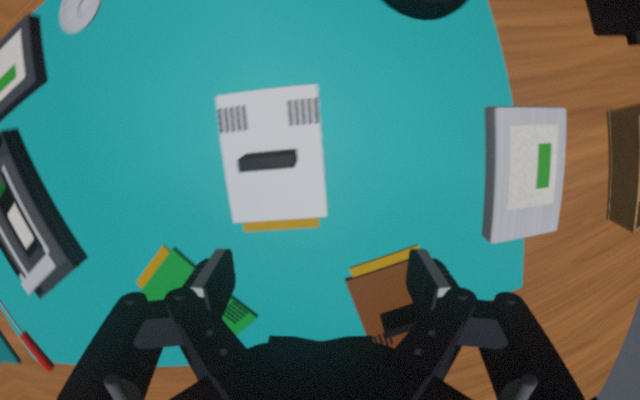

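Wrist view: the grey cover's corners are at (215,97), (318,84), (327,216), (234,223), with the grip top at about (267,158).

```bash
python3 - <<'E'
from h import *
import pickle;m=pickle.load(open("w1.pkl","rb"))
c=np.array([px2w("wrist",p,8,m)for p in[(215,97),(318,84),(327,216),(234,223)]])
d=c[0]+c[1]-c[2]-c[3];yaw=np.arctan2(d[1],d[0])
print(c.round(0).tolist(),[np.linalg.norm(c[i]-c[(i+1)%4]).round(0) for i in range(4)],c.mean(0),yaw)
print("grip top",[px2w("wrist",p,42,m).round(1) for p in [(239,156),(296,150)]])
plan([c.mean(0)[0],c.mean(0)[1],260],yaw,4)
E
```

```text
[[596.0, -195.0, 8.0], [577.0, -292.0, 8.0], [451.0, -264.0, 8.0], [470.0, -169.0, 8.0]] [np.float64(99.0), np.float64(129.0), np.float64(96.0), np.float64(129.0)] [ 523.64488136 -229.89255381    8.        ] -0.2076988142904629
grip top [array([ 537. , -209.7,   42. ]), array([ 527.3, -258.1,   42. ])]
[[[5.6,-12.5,17.1],np.float64(-0.0214),1.0],[[5.8,-12.3,17.1],np.float64(-0.0214),1.0],[[6.1,-12.2,17.1],np.float64(-0.0214),1.0],[[6.3,-12.1,17.1],np.float64(-0.0214),1.0]]
```

step_arm:
  commands:
    - [[5.6, -12.4, 17], -0.0214, 1]
    - [[5.8, -12.3, 17], -0.0214, 1]
    - [[6.1, -12.2, 17], -0.0214, 1]
    - [[6.3, -12.1, 17], -0.0214, 1]
    - [[0, 0, 0], 0, 1]

```text
clock: 3.02
eef_pos: [525.1, -225.6, 254.0]
tcp_rot: [3.139, 0.001, -0.199]
contact_force: [-0.3, -0.1, 0.2]
opening: 1.0
```

```bash
python3 -c "
from h import *
st();plan([523.5,-230,189],-0.198,3)"
```

```text
3.02 [ 525.1 -225.6  254. ] [ 3.139e+00  1.000e-03 -1.990e-01] F [-0.3 -0.1  0.2] T [-0.04 -0.01 -0.05] op 1.0
[[[-0.2,1.5,21.7],np.float64(-0.0005),1.0],[[-0.2,1.5,21.7],np.float64(-0.0005),1.0],[[-0.2,1.5,21.7],np.float64(-0.0005),1.0]]
```

step_arm:
  commands:
    - [[-0.2, 1.5, 20], 0, 1]
    - [[-0.2, 1.5, 20], 0, 1]
    - [[-0.2, 1.5, 20], 0, 1]
    - [[0, 0, 1], 0, 0.7]
    - [[0, 0, 0], 0, 0.3]
    - [[0, 0, 0], 0, 0]
    - [[0, 0, 0], 0, 0]
    - [[0, 0, 0], 0, 0]
    - [[0, 0, 0], 0, 0]
  force: 25

```text
clock: 4.15
eef_pos: [525.2, -229.1, 195.5]
tcp_rot: [3.138, -0.004, -0.196]
contact_force: [0.0, 0.4, -3.0]
opening: 0.577
```

```bash
python3 - <<'E'
from h import *
st();a=grab_frame("wrist");cv2.imwrite("pics/w2.png",a)
E
```

```text
4.15 [ 525.2 -229.1  195.5] [ 3.138 -0.004 -0.196] F [ 0.   0.4 -3. ] T [-0.03 -0.02  0.  ] op 0.577
```

View pics/w2.png

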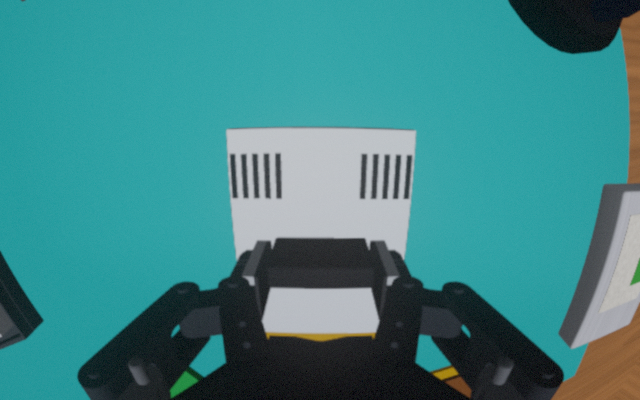

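The bar is held by its end faces at 0.577 (49 mm), which leaves the cover able to pivot in the pads about its y axis. That matters because the tool itself can't tilt. I'll lift and go to a viewing pose short of the dock.

step_arm:
  commands:
    - [[0, 0, -10], 0, 0]
    - [[0, 0, -25], 0, 0]
    - [[0, 0, -40], 0, 0]
    - [[0, 0, -40], 0, 0]
    - [[0, 0, -20], 0, 0]

```text
clock: 4.82
eef_pos: [524.1, -228.2, 334.9]
tcp_rot: [3.138, -0.001, -0.196]
contact_force: [-0.5, 0.4, -2.9]
opening: 0.574
```

```bash
python3 -c "
from h import *
st();plan([469,141,335],0.247,11)"
```

```text
4.83 [ 524.1 -228.2  334.9] [ 3.138e+00 -1.000e-03 -1.960e-01] F [-0.5  0.4 -2.9] T [ 0.02 -0.04 -0.01] op 0.574
[[[-11.4,-31.9,-0.0],np.float64(-0.0402),1.0],[[-10.1,-32.4,-0.0],np.float64(-0.0402),1.0],[[-8.8,-32.8,-0.0],np.float64(-0.0402),1.0],[[-7.5,-33.1,-0.0],np.float64(-0.0402),1.0],[[-6.2,-33.4,-0.0],np.float64(-0.0402),1.0],[[-4.8,-33.6,-0.0],np.float64(-0.0402),1.0],[[-3.5,-33.8,-0.0],np.float64(-0.0402),1.0],[[-2.1,-33.9,-0.0],np.float64(-0.0402),1.0],[[-0.7,-33.9,-0.0],np.float64(-0.0402),1.0],[[0.6,-33.9,-0.0],np.float64(-0.0402),1.0],[[2.0,-33.9,-0.0],np.float64(-0.0402),1.0]]
```

step_arm:
  commands:
    - [[-11.4, -32, 0], -0.04, 0]
    - [[-10, -32.4, 0], -0.04, 0]
    - [[-8.8, -32.8, 0], -0.04, 0]
    - [[-7.5, -33, 0], -0.04, 0]
    - [[-6, -33.4, 0], -0.04, 0]
    - [[-4.8, -33.6, 0], -0.04, 0]
    - [[-3.5, -33.8, 0], -0.04, 0]
    - [[-2, -33.9, 0], -0.04, 0]
    - [[-0.7, -34, 0], -0.04, 0]
    - [[0.6, -34, 0], -0.04, 0]
    - [[2, -30, 0], -0.04, 0]
    - [[0, 0, 0], 0, 0]

```text
clock: 6.32
eef_pos: [466.4, 147.7, 343.6]
tcp_rot: [3.133, -0.012, 0.257]
contact_force: [0.5, -0.2, -1.3]
opening: 0.574
```

```bash
python3 - <<'E'
from h import *
import pickle
st();m=camera_model("wrist");a=grab_frame("wrist");pickle.dump(m,open("w3.pkl","wb"))
cv2.imwrite("pics/w3.png",a[:, :]) 
cv2.imwrite("pics/w3b.png",cv2.resize(a[20:320,150:500],None,fx=2,fy=2,interpolation=cv2.INTER_CUBIC))
print("pred lip,wall",w2px("wrist",[492.8,147,52],m),w2px("wrist",[621.4,179.3,66],m))
E
```

```text
6.33 [466.4 147.7 343.6] [ 3.133 -0.012  0.257] F [ 0.5 -0.2 -1.3] T [-0.07 -0.04 -0.01] op 0.574
pred lip,wall [325.8667456  165.80821107] [328.14080989   7.73321511]
```

View pics/w3b.png

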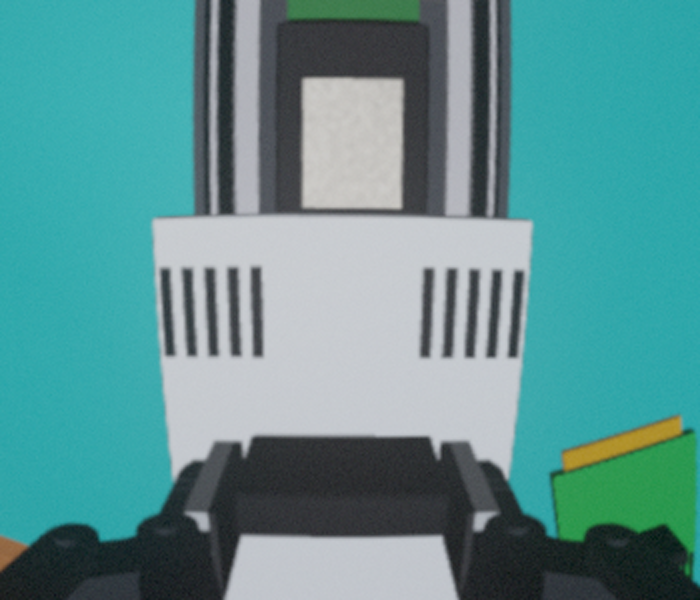

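The crop shows the held cover level and aligned with the dock. The black guides are at crop x≈226 and 480, and the lip is hidden. I'll take the lateral line and yaw from the guides.

```bash
python3 - <<'E'
from h import *
import pickle;m=pickle.load(open("w3.pkl","rb"))
a=cv2.imread("pics/w3.png");g=cv2.GaussianBlur(cv2.cvtColor(a,cv2.COLOR_BGR2GRAY),(3,3),0).astype(float)
L=[];Rr=[]
for r in range(40,122,8):
    f=lambda lo,hi:np.average(np.arange(lo,hi),weights=np.clip(90-g[r,lo:hi],0,None)+1e-6)
    l,rr=f(254,268),f(382,396)
    P,Q=px2w("wrist",(l,r),51,m),px2w("wrist",(rr,r),51,m);L.append(P);Rr.append(Q)
L,Rr=np.array(L),np.array(Rr)
for A in(L,Rr):
    d=np.polyfit(A[:,0],A[:,1],1);print("yaw",np.arctan(d[0]))
C=(L+Rr)/2;d=np.polyfit(C[:,0],C[:,1],1);print("gap",np.linalg.norm(L-Rr,axis=1).round(1));print("centre y at x=556:",np.polyval(d,556),"yaw",np.arctan(d[0]))
# wall/catch near top rows
print(a[0:30:2,326].tolist())
E
```

```text
yaw 0.2489632011084986
yaw 0.24879283531498855
gap [107.9 107.7 107.7 107.8 107.7 107.8 107.9 107.8 107.7 107.7 107.9]
centre y at x=556: 163.21857641454042 yaw 0.2488785437415157
[[188, 180, 181], [187, 180, 179], [160, 154, 156], [59, 56, 122], [45, 46, 122], [46, 43, 122], [44, 44, 121], [43, 43, 121], [48, 55, 115], [78, 119, 77], [74, 123, 58], [77, 126, 64], [79, 124, 64], [76, 123, 63], [75, 119, 63]]
```

```bash
python3 - <<'E'
import cv2
a=cv2.imread("pics/w3.png");cv2.imwrite("pics/w3c.png",cv2.resize(a[0:60,225:425],None,fx=4,fy=4,interpolation=cv2.INTER_CUBIC))
E
```

```text
(no output)
```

View pics/w3c.png

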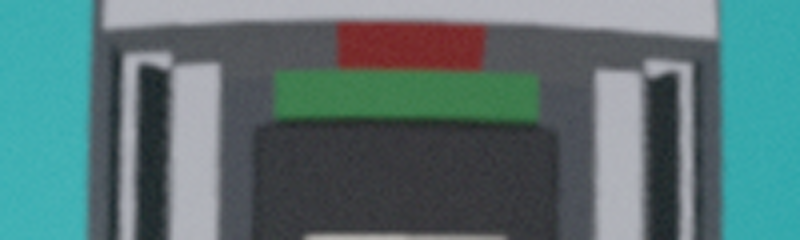

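The far wall's top inner edge is at about full (327.5,5.5), and the lower end of the catch nose is at about (328,17).

```bash
python3 - <<'E'
from h import *
import pickle;m=pickle.load(open("w3.pkl","rb"))
u=np.array([np.cos(.249),np.sin(.249),0]);o=np.array([556,163.2,0])
for p,z,x in[((327.5,5.2),66,68),((328,17),50.5,61.5)]:
    P=px2w("wrist",p,z,m);print(P.round(1),"seat x along u from o:",(P-o)@u-x,"lat",np.cross(u,P-o)[2])
for P,x in(((492.8,147,52),-66.5),((621.4,179.3,66),68)):
    print((np.array(P)-o)@u-x)
E
```

```text
[623.5 180.4  66. ] seat x along u from o: 1.5982059762424399 lat 0.003987055172441245
[618.1 178.   50.5] seat x along u from o: 2.34781115571068 lat -0.9287772809226453
1.2568838805626257
-0.6493768223123624
```

```bash
python3 - <<'E'
from h import *
import pickle;m=pickle.load(open("w3.pkl","rb"))
t=np.array([466.4,147.7,343.6]);y=.257;x=np.array([np.cos(y),np.sin(y),0])
for p in((227,129.5),(325,128.5),(416,130.5)):
    d=px2w("wrist",p,343.6-195.5+8,m)-t;print("edge local",d@x,np.cross(x,d)[2])
S=np.array([557,163.5,0]);u=np.array([np.cos(.249),np.sin(.249),0])
T=S+41.5*u;T[2]=270;plan(T,.249,6)
E
```

```text
edge local 65.23669775894297 46.829069191267436
edge local 64.60136979489445 -4.063589714515556
edge local 64.59734261811843 -51.83955681107207
[[[22.2,1.2,12.3],np.float64(0.0012),1.0],[[22.2,1.2,12.3],np.float64(0.0012),1.0],[[22.2,1.1,12.3],np.float64(0.0012),1.0],[[22.2,1.1,12.3],np.float64(0.0012),1.0],[[22.2,1.1,12.3],np.float64(0.0012),1.0],[[22.2,1.1,12.3],np.float64(0.0012),1.0]]
```

step_arm:
  commands:
    - [[22, 0.8, 12], 0.0012, 0]
    - [[22, 0.8, 12], 0.0012, 0]
    - [[22, 0.8, 12], 0.0012, 0]
    - [[22, 0.8, 12], 0.0012, 0]
    - [[22, 0.8, 12], 0.0012, 0]
    - [[22, 0.8, 10], 0.0012, 0]
    - [[0, 0, 0], 0, 0]
  force: 20

```text
clock: 7.25
eef_pos: [601.2, 168.1, 275.3]
tcp_rot: [3.131, -0.012, 0.241]
contact_force: [-0.7, 0.3, -2.3]
opening: 0.579
```

```bash
cat >> h.py <<'E'
S=np.array([557,163.5,0]);u=np.array([np.cos(.249),np.sin(.249),0]);lf=np.array([-u[1],u[0],0])
def dk():
    s=st();p=s["eef_pos"]-S;F=np.array(s["contact_force"]);print("dock x",round(p@u,1),"left",round(p@lf,1),"z",round(p[2],1),"Fx,Fl,Fz",round(F@u,1),round(F@lf,1),round(F[2],1))
E
python3 -c "
from h import *
dk()"
```

```text
7.25 [601.2 168.1 275.3] [ 3.131 -0.012  0.241] F [-0.7  0.3 -2.3] T [-0.03  0.02 -0.03] op 0.579
dock x 43.9 left -6.4 z 275.3 Fx,Fl,Fz -0.6 0.5 -2.3
```

step_arm:
  commands:
    - [[-3.5, -8, 5], -0.008, 0]
    - [[0, 0, 5], 0, 0]
    - [[0, 0, 0], 0, 0]

```text
clock: 7.62
eef_pos: [594.0, 174.0, 265.1]
tcp_rot: [3.131, -0.011, 0.248]
contact_force: [-0.4, 0.8, -2.6]
opening: 0.579
```

```bash
python3 -c "
from h import *
dk()"
```

```text
7.62 [594.  174.  265.1] [ 3.131 -0.011  0.248] F [-0.4  0.8 -2.6] T [ 0.02  0.01 -0.01] op 0.579
dock x 38.4 left 1.1 z 265.1 Fx,Fl,Fz -0.1 0.9 -2.6
```

Now I'll lower onto the far wall in small steps to tilt the cover in the pads.

step_arm:
  commands:
    - [[0, 0, 1.5], 0, 0]
    - [[0, 0, 1.5], 0, 0]
    - [[0, 0, 1.5], 0, 0]
    - [[0, 0, 0], 0, 0]

```text
clock: 8.12
eef_pos: [593.8, 174.1, 261.0]
tcp_rot: [3.131, -0.011, 0.248]
contact_force: [-0.5, -0.1, -2.5]
opening: 0.573
```

step_arm:
  commands:
    - [[0, 0, 1.5], 0, 0]
    - [[0, 0, 1.5], 0, 0]
    - [[0, 0, 0], 0, 0]

```text
clock: 8.5
eef_pos: [594.0, 173.9, 259.2]
tcp_rot: [3.131, -0.012, 0.248]
contact_force: [-0.5, -0.1, 0.1]
opening: 0.576
```

step_arm:
  commands:
    - [[0, 0, 1.5], 0, 0]
    - [[0, 0, 1.5], 0, 0]
    - [[0, 0, 0], 0, 0]

```text
clock: 8.88
eef_pos: [593.6, 173.7, 258.1]
tcp_rot: [3.131, -0.011, 0.248]
contact_force: [1.4, 0.3, -0.3]
opening: 0.577
```

step_arm:
  commands:
    - [[0, 0, 1.5], 0, 0]
    - [[0, 0, 1.5], 0, 0]
    - [[0, 0, 0], 0, 0]

```text
clock: 9.25
eef_pos: [592.9, 173.5, 256.6]
tcp_rot: [3.131, -0.009, 0.248]
contact_force: [0.0, 0.1, 0.9]
opening: 0.579
```

```bash
python3 - <<'E'
from h import *
dk();a=grab_frame("wrist");b=grab_frame("side")
cv2.imwrite("pics/w4.png",np.vstack([cv2.resize(a[60:320,150:500],(560,416)),cv2.resize(b[130:220,240:380],(560,360),interpolation=cv2.INTER_CUBIC)])[:,:])
E
python3 -c "
import cv2;a=cv2.imread('pics/w4.png');cv2.imwrite('pics/w4.png',cv2.hconcat([cv2.resize(a[:416],(400,297)),cv2.resize(a[416:],(400,297))]))"
```

```text
9.25 [592.9 173.5 256.6] [ 3.131 -0.009  0.248] F [0.  0.1 0.9] T [ 0.08 -0.06  0.02] op 0.579
dock x 37.3 left 0.9 z 256.6 Fx,Fl,Fz 0.1 0.1 0.9
```

View pics/w4.png

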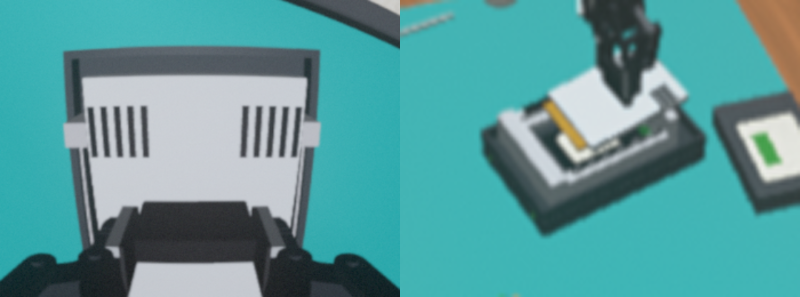

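The wrist view (left) shows the far wall passing under the cover at about (190,132). The side view (right) shows the cover already tilting, tongue down, at only about 3 N. I'll continue.

step_arm:
  commands:
    - [[0, 0, 1.5], 0, 0]
    - [[0, 0, 1.5], 0, 0]
    - [[0, 0, 1], 0, 0]
    - [[0, 0, 0], 0, 0]

```text
clock: 9.85
eef_pos: [591.8, 173.2, 253.6]
tcp_rot: [3.131, -0.005, 0.248]
contact_force: [-1.4, -0.4, 4.6]
opening: 0.576
```

```bash
python3 - <<'E'
from h import *
dk();a=grab_frame("wrist")
cv2.imwrite("pics/w5.png",a);g=cv2.cvtColor(a,cv2.COLOR_BGR2GRAY)
import numpy as np
old=None
print(g[90:250:3,325].tolist())
m=camera_model("wrist");s=sense();import pickle;pickle.dump((m,s["eef_pos"]),open("w5.pkl","wb"))
# predict free-edge top row vs tilt, pivot at TCP-163.5, local pivot z 32
for th in range(0,26,2):
    t=np.deg2rad(th);X=s["eef_pos"]+u*(65*np.cos(t)+24*np.sin(t)+2)+np.array([0,0,-163.5+65*np.sin(t)-24*np.cos(t)]);print(th,w2px("wrist",X,m).round(1))
E
```

```text
9.85 [591.8 173.2 253.6] [ 3.131 -0.005  0.248] F [-1.4 -0.4  4.6] T [ 0.02  0.09 -0.1 ] op 0.576
dock x 36.1 left 0.8 z 253.6 Fx,Fl,Fz -1.4 -0.1 4.6
[150, 152, 137, 104, 102, 86, 87, 90, 88, 88, 96, 129, 204, 204, 204, 204, 205, 206, 205, 206, 205, 205, 205, 206, 205, 205, 205, 205, 207, 206, 205, 205, 206, 205, 205, 204, 206, 205, 207, 204, 205, 204, 205, 205, 204, 203, 204, 204, 165, 58, 51, 52, 50, 53]
0 [315.9 121.4]
2 [315.8 120. ]
4 [315.8 118.8]
6 [315.8 117.7]
8 [315.8 116.7]
10 [315.8 115.9]
12 [315.7 115.2]
14 [315.7 114.7]
16 [315.7 114.4]
18 [315.7 114.3]
20 [315.7 114.3]
22 [315.7 114.5]
24 [315.6 115. ]
```

```bash
python3 - <<'E'
from h import *
import pickle
m,p=pickle.load(open("w5.pkl","rb"));a=cv2.imread("pics/w5.png");g=cv2.cvtColor(a,cv2.COLOR_BGR2GRAY).astype(int)
for r in(127,130,134):
    w=np.where(g[r]>170)[0];print(r,w.min(),w.max())
for th in range(0,26,4):
    t=np.deg2rad(th);X=p+u*(65*np.cos(t)+24*np.sin(t))+np.array([0,0,-163.5+65*np.sin(t)-24*np.cos(t)])
    e=[w2px("wrist",X+lf*k,m) for k in(49,-49)];print(th,np.round(e,1).tolist())
m0=pickle.load(open("w3.pkl","rb"));p0=np.array([466.4,147.7,343.6])
X=p0+u*65+np.array([0,0,-187.5]);print("check w3",[w2px("wrist",X+lf*k,m0).round(1) for k in(49,-49)],"seen 227,129.5 416,130.5")
E
```

```text
127 220 616
130 219 421
134 220 420
0 [[221.7, 128.0], [410.2, 127.0]]
4 [[218.9, 125.8], [412.9, 124.7]]
8 [[215.9, 124.1], [415.9, 123.0]]
12 [[212.8, 122.9], [419.0, 121.8]]
16 [[209.4, 122.5], [422.3, 121.4]]
20 [[205.8, 122.8], [425.8, 121.6]]
24 [[202.1, 123.9], [429.6, 122.6]]
check w3 [array([224. , 129.4]), array([411.8, 130.3])] seen 227,129.5 416,130.5
```

step_arm:
  commands:
    - [[1, 0, 1], 0, 0]
    - [[1, 0, 1], 0, 0]
    - [[0.5, 0, 1], 0, 0]
    - [[0, 0, 1], 0, 0]
    - [[0, 0, 0], 0, 0]

```text
clock: 10.52
eef_pos: [591.7, 173.2, 250.4]
tcp_rot: [3.131, 0.003, 0.247]
contact_force: [-1.4, -1.0, 4.3]
opening: 0.58
```

```bash
cat >> h.py <<'E'
def tilt(name):
    dk();m=camera_model("wrist");p=np.array(sense()["eef_pos"]);a=grab_frame("wrist");cv2.imwrite("pics/"+name,a)
    g=cv2.cvtColor(a,cv2.COLOR_BGR2GRAY).astype(int);W=[]
    for r in range(100,146,3):
        l=325
        while g[r,l]>170 and l>150:l-=1
        q=325
        while g[r,q]>170 and q<500:q+=1
        W.append((r,l,q,q-l))
    print(W)
    out=[]
    for th in range(0,30,3):
        t=np.deg2rad(th);X=p+u*(65*np.cos(t)+24*np.sin(t))+np.array([0,0,-163.5+65*np.sin(t)-24*np.cos(t)])
        e=[w2px("wrist",X+lf*k,m) for k in(49,-49)];out.append((th,round(e[1][0]-e[0][0]+1,1)))
    print(out)
E
python3 -c "
from h import *
tilt('w6.png')"
```

```text
10.53 [591.7 173.2 250.4] [3.131e+00 3.000e-03 2.470e-01] F [-1.4 -1.   4.3] T [ 0.06  0.13 -0.02] op 0.58
dock x 36.0 left 0.9 z 250.4 Fx,Fl,Fz -1.6 -0.7 4.3
[(100, 325, 325, 0), (103, 325, 325, 0), (106, 325, 325, 0), (109, 325, 325, 0), (112, 325, 325, 0), (115, 325, 325, 0), (118, 325, 325, 0), (121, 325, 325, 0), (124, 272, 357, 85), (127, 214, 425, 211), (130, 214, 426, 212), (133, 215, 426, 211), (136, 215, 425, 210), (139, 215, 425, 210), (142, 216, 424, 208), (145, 216, 424, 208)]
[(0, np.float64(190.4)), (3, np.float64(194.6)), (6, np.float64(198.9)), (9, np.float64(203.5)), (12, np.float64(208.3)), (15, np.float64(213.3)), (18, np.float64(218.6)), (21, np.float64(224.1)), (24, np.float64(229.8)), (27, np.float64(235.7))]
```

Tilt is about 14°, which is enough: the free edge will clear the wall top by about 6 mm with the tongue in. From the wall contact the shoulder corner is near z 44. Next I'll move towards the groove, lowering slightly.

step_arm:
  commands:
    - [[-4, -1, 0], 0, 0]
    - [[-4, 0, 0.5], 0, 0]
    - [[-4, 0, 1], 0, 0]
    - [[-4, 0, 0.5], 0, 0]
    - [[0, 0, 0], 0, 0]

```text
clock: 11.2
eef_pos: [574.6, 170.0, 246.8]
tcp_rot: [3.131, 0.005, 0.248]
contact_force: [-1.3, 0.3, -1.4]
opening: 0.573
```

```bash
python3 -c "
from h import *
tilt('w7.png')"
```

```text
11.2 [574.6 170.  246.8] [3.131 0.005 0.248] F [-1.3  0.3 -1.4] T [0.04 0.15 0.01] op 0.573
dock x 18.6 left 1.9 z 246.8 Fx,Fl,Fz -1.2 0.6 -1.4
[(100, 325, 325, 0), (103, 325, 325, 0), (106, 325, 325, 0), (109, 325, 325, 0), (112, 325, 325, 0), (115, 325, 325, 0), (118, 325, 325, 0), (121, 325, 325, 0), (124, 271, 353, 82), (127, 214, 425, 211), (130, 214, 429, 215), (133, 196, 442, 246), (136, 196, 442, 246), (139, 197, 442, 245), (142, 197, 442, 245), (145, 197, 442, 245)]
[(0, np.float64(190.5)), (3, np.float64(194.7)), (6, np.float64(199.0)), (9, np.float64(203.6)), (12, np.float64(208.4)), (15, np.float64(213.4)), (18, np.float64(218.7)), (21, np.float64(224.2)), (24, np.float64(229.9)), (27, np.float64(235.8))]
```

step_arm:
  commands:
    - [[-4, 0.5, -1], 0, 0]
    - [[-4, 0, 0], 0, 0]
    - [[-4, 0, 0], 0, 0]
    - [[0, 0, 0], 0, 0]

```text
clock: 11.75
eef_pos: [562.2, 166.3, 247.8]
tcp_rot: [3.131, 0.005, 0.247]
contact_force: [0.1, 0.3, -2.1]
opening: 0.581
```

```bash
python3 - <<'E'
from h import *
dk();b=grab_frame("side");a=grab_frame("wrist")
cv2.imwrite("pics/s8.png",np.hstack([cv2.resize(b[130:220,250:370],(480,360),interpolation=cv2.INTER_CUBIC),cv2.resize(a[60:320,150:460],(320,268))[0:268].copy() if 0 else cv2.copyMakeBorder(cv2.resize(a[60:320,150:460],(320,268)),0,92,0,0,0)]))
E
```

```text
11.75 [562.2 166.3 247.8] [3.131 0.005 0.247] F [ 0.1  0.3 -2.1] T [-0.03  0.02  0.03] op 0.581
dock x 5.8 left 1.4 z 247.8 Fx,Fl,Fz 0.2 0.3 -2.1
```

View pics/s8.png

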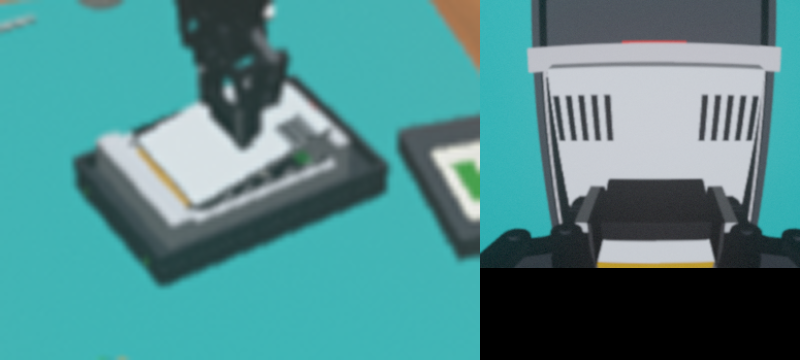

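Side view: the tongue is right in front of the lip and low, and the cover is centred between the rails. Force is at the no-contact level. I'll feel in slowly.

step_arm:
  commands:
    - [[-2.5, 0, 0], 0, 0]
    - [[-2.5, 0, 0], 0, 0]
    - [[-2.5, 0, 0], 0, 0]
    - [[0, 0, 0], 0, 0]

```text
clock: 12.35
eef_pos: [555.0, 164.5, 247.9]
tcp_rot: [3.131, 0.004, 0.247]
contact_force: [-0.6, 0.1, -2.8]
opening: 0.578
```

```bash
python3 -c "
from h import *
dk()"
```

```text
12.35 [555.  164.5 247.9] [3.131 0.004 0.247] F [-0.6  0.1 -2.8] T [ 0.01  0.01 -0.03] op 0.578
dock x -1.7 left 1.4 z 247.9 Fx,Fl,Fz -0.6 0.2 -2.8
```

step_arm:
  commands:
    - [[-2, 0, 0], 0, 0]
    - [[-2, 0, 0], 0, 0]
    - [[0, 0, 0], 0, 0]

```text
clock: 12.72
eef_pos: [552.1, 163.8, 248.5]
tcp_rot: [3.131, 0.0, 0.248]
contact_force: [1.7, 0.5, -6.3]
opening: 0.579
```

step_arm:
  commands:
    - [[-2, 0, 0], 0, 0]
    - [[-2, 0, 0], 0, 0]
    - [[0, 0, 0], 0, 0]

```text
clock: 13.1
eef_pos: [550.1, 163.4, 249.6]
tcp_rot: [3.131, -0.007, 0.248]
contact_force: [1.0, -0.8, -6.0]
opening: 0.579
```

```bash
python3 -c "
from h import *
dk()"
```

```text
13.1 [550.1 163.4 249.6] [ 3.131 -0.007  0.248] F [ 1.  -0.8 -6. ] T [ 0.11 -0.49  0.08] op 0.579
dock x -6.7 left 1.6 z 249.6 Fx,Fl,Fz 0.8 -1.0 -6.0
```

The downward reaction means the tongue is under the lip and touching its lower edge because the tool has crept up. I'll lower slightly and carry on.

step_arm:
  commands:
    - [[0, 0, 1.5], 0, 0]
    - [[0, 0, 1], 0, 0]
    - [[0, 0, 0], 0, 0]

```text
clock: 13.48
eef_pos: [550.5, 163.4, 247.4]
tcp_rot: [3.131, -0.007, 0.248]
contact_force: [2.2, 0.7, -1.4]
opening: 0.577
```

```bash
python3 -c "
from h import *
tilt('w9.png')"
```

```text
13.47 [550.5 163.4 247.4] [ 3.131 -0.007  0.248] F [ 2.2  0.7 -1.4] T [ 0.1  -0.52  0.1 ] op 0.577
dock x -6.4 left 1.5 z 247.4 Fx,Fl,Fz 2.3 0.1 -1.4
[(100, 196, 442, 246), (103, 195, 442, 247), (106, 325, 325, 0), (109, 325, 325, 0), (112, 325, 325, 0), (115, 325, 325, 0), (118, 325, 325, 0), (121, 325, 325, 0), (124, 271, 371, 100), (127, 214, 426, 212), (130, 211, 426, 215), (133, 214, 426, 212), (136, 215, 425, 210), (139, 215, 426, 211), (142, 216, 425, 209), (145, 216, 425, 209)]
[(0, np.float64(189.3)), (3, np.float64(193.4)), (6, np.float64(197.7)), (9, np.float64(202.3)), (12, np.float64(207.0)), (15, np.float64(212.0)), (18, np.float64(217.2)), (21, np.float64(222.6)), (24, np.float64(228.2)), (27, np.float64(234.1))]
```

step_arm:
  commands:
    - [[-1.5, 0, 0.5], 0, 0]
    - [[-1.5, 0, 0.5], 0, 0]
    - [[0, 0, 0], 0, 0]

```text
clock: 13.9
eef_pos: [549.3, 163.1, 247.7]
tcp_rot: [3.131, -0.013, 0.248]
contact_force: [2.3, -0.3, -2.0]
opening: 0.581
```

```bash
python3 -c "
from h import *
dk()"
```

```text
13.9 [549.3 163.1 247.7] [ 3.131 -0.013  0.248] F [ 2.3 -0.3 -2. ] T [ 0.03 -0.33  0.09] op 0.581
dock x -7.6 left 1.5 z 247.7 Fx,Fl,Fz 2.2 -0.8 -2.0
```

By geometry the shoulder should now be within about 2 mm of the lip, and the stop is purely horizontal (Fx rises, Fz is free). I'll push a little more to confirm it is home.

step_arm:
  commands:
    - [[-2, 0, 0.3], 0, 0]
    - [[-2, 0, 0.3], 0, 0]
    - [[-2, 0, 0.3], 0, 0]

```text
clock: 14.28
eef_pos: [546.7, 162.5, 248.8]
tcp_rot: [3.131, -0.024, 0.249]
contact_force: [8.2, 1.2, -0.6]
opening: 0.576
```

```bash
python3 - <<'E'
from h import *
tilt('w10.png')
b=grab_frame("side");cv2.imwrite("pics/s10.png",cv2.resize(b[135:215,250:350],(800,640),interpolation=cv2.INTER_CUBIC)[20:620])
E
```

```text
14.28 [546.7 162.5 248.8] [ 3.131 -0.024  0.249] F [ 8.2  1.2 -0.6] T [ 0.28 -1.36  0.1 ] op 0.576
dock x -10.2 left 1.6 z 248.8 Fx,Fl,Fz 8.2 -0.9 -0.6
[(100, 198, 440, 242), (103, 325, 325, 0), (106, 325, 325, 0), (109, 325, 325, 0), (112, 325, 325, 0), (115, 325, 325, 0), (118, 325, 325, 0), (121, 325, 325, 0), (124, 269, 372, 103), (127, 213, 426, 213), (130, 213, 426, 213), (133, 213, 426, 213), (136, 213, 425, 212), (139, 214, 425, 211), (142, 214, 424, 210), (145, 214, 424, 210)]
[(0, np.float64(187.5)), (3, np.float64(191.6)), (6, np.float64(195.8)), (9, np.float64(200.2)), (12, np.float64(204.9)), (15, np.float64(209.8)), (18, np.float64(214.9)), (21, np.float64(220.2)), (24, np.float64(225.7)), (27, np.float64(231.5))]
```

View pics/s10.png

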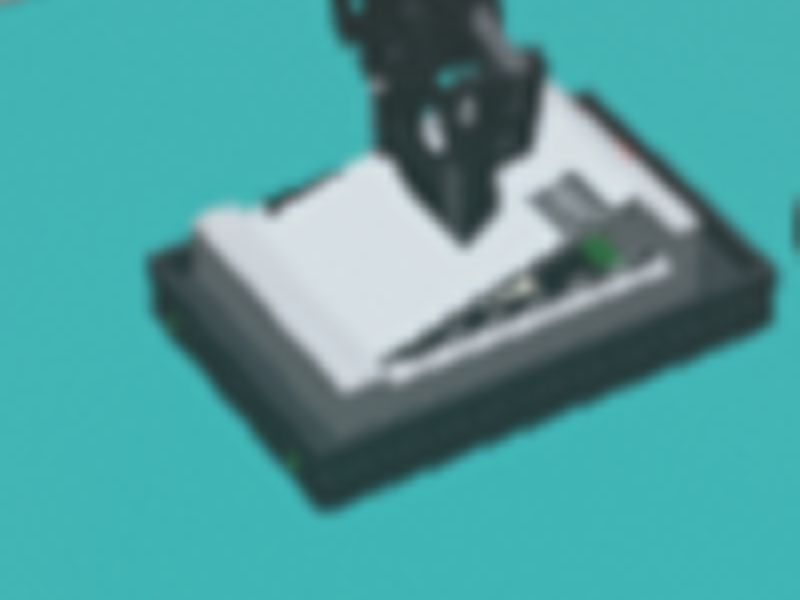

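Home: the yellow tongue has vanished under the lip, and 8 N gave no further advance at the cover. Now I'll lower it flat on an arc about the lip, keeping a light push toward the lip.

step_arm:
  commands:
    - [[1, 0, 2], 0, 0]
    - [[0.5, 0, 2], 0, 0]
    - [[0, 0, 0], 0, 0]

```text
clock: 14.75
eef_pos: [548.6, 162.9, 245.5]
tcp_rot: [3.131, -0.025, 0.248]
contact_force: [3.0, -0.3, 2.4]
opening: 0.581
```

step_arm:
  commands:
    - [[0.5, 0, 2], 0, 0]
    - [[0.5, 0, 2], 0, 0]
    - [[0, 0, 0], 0, 0]

```text
clock: 15.12
eef_pos: [550.5, 163.4, 242.3]
tcp_rot: [3.132, -0.028, 0.248]
contact_force: [2.2, -0.5, 3.1]
opening: 0.579
```

```bash
python3 -c "
from h import *
tilt('w11.png')"
```

```text
15.12 [550.5 163.4 242.3] [ 3.132 -0.028  0.248] F [ 2.2 -0.5  3.1] T [ 0.1  -0.21  0.03] op 0.579
dock x -6.3 left 1.5 z 242.3 Fx,Fl,Fz 2.0 -1.0 3.1
[(100, 193, 445, 252), (103, 193, 445, 252), (106, 193, 444, 251), (109, 193, 444, 251), (112, 325, 325, 0), (115, 325, 325, 0), (118, 325, 325, 0), (121, 325, 325, 0), (124, 325, 325, 0), (127, 238, 402, 164), (130, 218, 422, 204), (133, 218, 421, 203), (136, 219, 421, 202), (139, 219, 421, 202), (142, 219, 421, 202), (145, 219, 420, 201)]
[(0, np.float64(187.2)), (3, np.float64(191.2)), (6, np.float64(195.4)), (9, np.float64(199.9)), (12, np.float64(204.5)), (15, np.float64(209.4)), (18, np.float64(214.4)), (21, np.float64(219.7)), (24, np.float64(225.3)), (27, np.float64(231.0))]
```

step_arm:
  commands:
    - [[0.5, 0, 2], 0, 0]
    - [[0.5, 0, 2], 0, 0]
    - [[0.3, 0, 1.5], 0, 0]
    - [[0, 0, 0], 0, 0]

```text
clock: 15.68
eef_pos: [552.5, 163.8, 238.1]
tcp_rot: [3.132, -0.03, 0.248]
contact_force: [2.2, -0.1, 4.2]
opening: 0.576
```

```bash
python3 -c "
from h import *
tilt('w12.png')"
```

```text
15.68 [552.5 163.8 238.1] [ 3.132 -0.03   0.248] F [ 2.2 -0.1  4.2] T [ 0.03  0.07 -0.01] op 0.576
dock x -4.3 left 1.4 z 238.1 Fx,Fl,Fz 2.1 -0.6 4.2
[(100, 190, 448, 258), (103, 190, 448, 258), (106, 190, 448, 258), (109, 190, 447, 257), (112, 190, 447, 257), (115, 190, 447, 257), (118, 325, 325, 0), (121, 325, 325, 0), (124, 325, 325, 0), (127, 325, 325, 0), (130, 222, 418, 196), (133, 221, 419, 198), (136, 221, 419, 198), (139, 221, 419, 198), (142, 221, 418, 197), (145, 222, 418, 196)]
[(0, np.float64(187.0)), (3, np.float64(191.1)), (6, np.float64(195.3)), (9, np.float64(199.7)), (12, np.float64(204.3)), (15, np.float64(209.2)), (18, np.float64(214.2)), (21, np.float64(219.5)), (24, np.float64(225.0)), (27, np.float64(230.7))]
```

step_arm:
  commands:
    - [[0.5, 0, 2], 0, 0]
    - [[0.3, 0, 2], 0, 0]
    - [[0, 0, 0], 0, 0]

```text
clock: 16.1
eef_pos: [553.5, 164.0, 234.9]
tcp_rot: [3.132, -0.03, 0.248]
contact_force: [3.7, 1.1, 1.7]
opening: 0.58
```

step_arm:
  commands:
    - [[0.3, 0, 2], 0, 0]
    - [[0.3, 0, 1.5], 0, 0]
    - [[0, 0, 0], 0, 0]

```text
clock: 16.48
eef_pos: [554.6, 164.3, 231.7]
tcp_rot: [3.132, -0.032, 0.247]
contact_force: [3.0, 0.2, 2.7]
opening: 0.575
```

```bash
python3 -c "
from h import *
tilt('w13.png')"
```

```text
16.48 [554.6 164.3 231.7] [ 3.132 -0.032  0.247] F [3.  0.2 2.7] T [ 0.18 -0.32 -0.01] op 0.575
dock x -2.1 left 1.4 z 231.7 Fx,Fl,Fz 3.0 -0.6 2.7
[(100, 227, 420, 193), (103, 185, 453, 268), (106, 185, 453, 268), (109, 185, 453, 268), (112, 185, 453, 268), (115, 185, 453, 268), (118, 185, 453, 268), (121, 185, 452, 267), (124, 325, 325, 0), (127, 325, 325, 0), (130, 325, 325, 0), (133, 325, 325, 0), (136, 301, 415, 114), (139, 224, 415, 191), (142, 224, 415, 191), (145, 224, 415, 191)]
[(0, np.float64(186.8)), (3, np.float64(190.8)), (6, np.float64(195.0)), (9, np.float64(199.4)), (12, np.float64(204.1)), (15, np.float64(208.9)), (18, np.float64(214.0)), (21, np.float64(219.2)), (24, np.float64(224.7)), (27, np.float64(230.4))]
```

step_arm:
  commands:
    - [[0.2, 0, 1.5], 0, 0]
    - [[0, 0, 1.5], 0, 0]
    - [[0, 0, 0], 0, 0]

```text
clock: 16.9
eef_pos: [554.8, 164.3, 231.4]
tcp_rot: [3.132, -0.031, 0.247]
contact_force: [3.7, 0.3, 1.2]
opening: 0.574
```

```bash
python3 - <<'E'
from h import *
tilt('w14.png')
a=cv2.imread("pics/w14.png");cv2.imwrite("pics/w14b.png",cv2.resize(a[40:240,170:470],(800,533),interpolation=cv2.INTER_CUBIC))
E
```

```text
16.9 [554.8 164.3 231.4] [ 3.132 -0.031  0.247] F [3.7 0.3 1.2] T [ 0.19 -0.33  0.07] op 0.574
dock x -1.9 left 1.3 z 231.4 Fx,Fl,Fz 3.7 -0.6 1.2
[(100, 234, 420, 186), (103, 185, 453, 268), (106, 184, 453, 269), (109, 185, 453, 268), (112, 185, 453, 268), (115, 185, 453, 268), (118, 185, 453, 268), (121, 185, 453, 268), (124, 325, 325, 0), (127, 325, 325, 0), (130, 325, 325, 0), (133, 325, 325, 0), (136, 304, 340, 36), (139, 224, 415, 191), (142, 224, 415, 191), (145, 224, 415, 191)]
[(0, np.float64(186.9)), (3, np.float64(190.9)), (6, np.float64(195.1)), (9, np.float64(199.5)), (12, np.float64(204.1)), (15, np.float64(209.0)), (18, np.float64(214.0)), (21, np.float64(219.3)), (24, np.float64(224.8)), (27, np.float64(230.5))]
```

View pics/w14b.png

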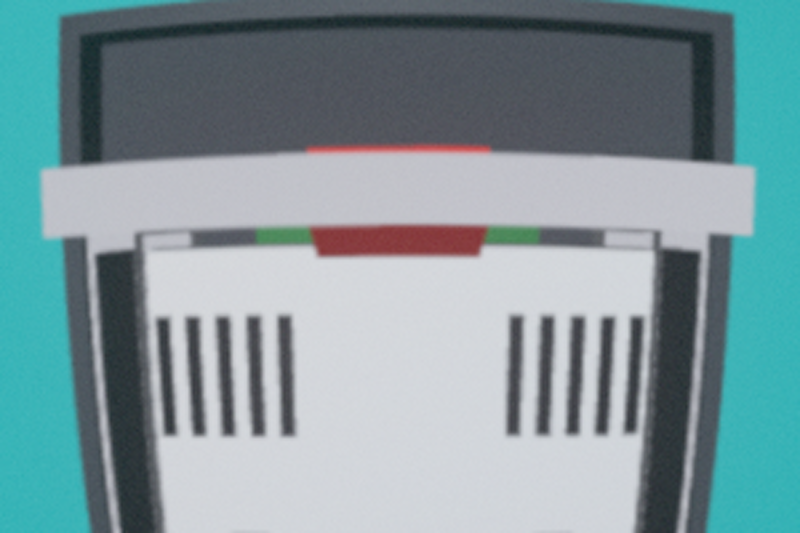

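Wrist view: the plate is flat between the rails, and the red nose at crop (400,250) overlaps the top of the plate's free edge. That looks latched, but I'll press the free edge itself to be sure. First I'll release and lift.

step_arm:
  commands:
    - [[0, 0, 0], 0, 0.72]
    - [[0, 0, 0], 0, 0.72]
    - [[0, 0, 0], 0, 0.72]
    - [[0, 0, 0], 0, 0.72]
    - [[0, 0, -10], 0, 0.72]
    - [[0, 0, -25], 0, 0.72]
    - [[0, 0, -25], 0, 0.5]
    - [[10, 0, 0], 0, 0.2]
    - [[10, 0, 0], 0, 0]
    - [[10, 0, 0], 0, 0]
    - [[10, 0, 0], 0, 0]
    - [[0, 0, 0], 0, 0]

```text
clock: 18.45
eef_pos: [592.0, 174.3, 290.6]
tcp_rot: [3.132, -0.021, 0.247]
contact_force: [-0.6, 0.6, -0.5]
opening: 0.004
```

```bash
python3 -c "
from h import *
dk()"
```

```text
18.45 [592.  174.3 290.6] [ 3.132 -0.021  0.247] F [-0.6  0.6 -0.5] T [-0.02 -0.04  0.02] op 0.004
dock x 36.6 left 1.8 z 290.6 Fx,Fl,Fz -0.4 0.7 -0.5
```

step_arm:
  commands:
    - [[6, 0, 20], 0, 0]
    - [[0, 0, 20], 0, 0]
    - [[0, 0, 18], 0, 0]
    - [[0, 0, 6], 0, 0]
    - [[0, 0, 0], 0, 0]

```text
clock: 19.08
eef_pos: [599.0, 175.4, 221.4]
tcp_rot: [3.132, -0.017, 0.247]
contact_force: [-4.5, -0.7, 19.5]
opening: -0.0
```

```bash
python3 -c "
from h import *
dk()"
```

```text
19.07 [599.  175.4 221.4] [ 3.132 -0.017  0.247] F [-4.5 -0.7 19.5] T [-0.23  0.84 -0.03] op -0.0
dock x 43.6 left 1.1 z 221.4 Fx,Fl,Fz -4.5 0.5 19.5
```

The free edge was pressed with 19.5 N and stopped with the tip at z≈48.4, which is the seated height. I'll retreat and check.

step_arm:
  commands:
    - [[0, 0, -15], 0, 0]
    - [[0, 0, -35], 0, 0]
    - [[-15, 0, -40], 0, 0]
    - [[-25, 0, -40], 0, 0.3]
    - [[-25, 0, -10], 0, 0.5]
    - [[0, 0, 0], 0, 0.5]

```text
clock: 19.82
eef_pos: [532.2, 160.1, 367.8]
tcp_rot: [3.132, -0.022, 0.247]
contact_force: [0.4, 0.6, 0.4]
opening: 0.5
```

```bash
python3 - <<'E'
from h import *
dk();a=grab_frame("wrist");b=grab_frame("side")
cv2.imwrite("pics/fin.png",np.hstack([cv2.resize(a[0:300,170:470],(500,500),interpolation=cv2.INTER_CUBIC),cv2.copyMakeBorder(cv2.resize(b[135:215,250:350],(300,240),interpolation=cv2.INTER_CUBIC),0,260,0,0,0)]))
E
```

```text
19.82 [532.2 160.1 367.8] [ 3.132 -0.022  0.247] F [0.4 0.6 0.4] T [0.01 0.03 0.01] op 0.5
dock x -24.8 left 2.8 z 367.8 Fx,Fl,Fz 0.5 0.5 0.4
```

View pics/fin.png

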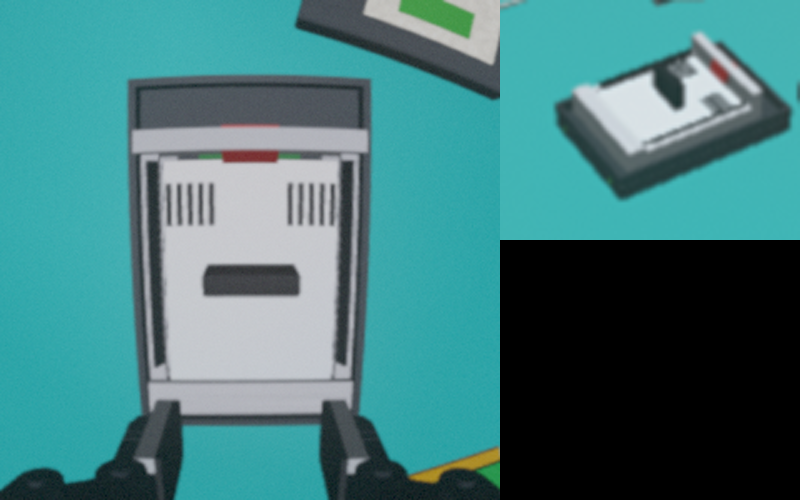

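Final view: the cover lies flat in the dock, the tongue is hidden under the lip at (250,382), and the red catch at (250,157) is over the free edge. The gripper is clear, so I'll hand in.

```bash
python3 -c "
from rig import *
print(sign_off())"
```

```text
the job is handed in; nothing more can be done
None
```

The cover is back on the dock and locked, and I handed the job in at about 20 s of the 50 s limit.

- **Hold and tilt:** I picked up the light-grey cover by the ends of its black grip bar. The tool can't tilt, so I tipped the cover about 14° in the pads by resting it lightly on the far wall (about 7 N).
- **Tongue home:** I fed the tongue under the lip until the shoulder stopped. A push of 8 N moved it no further, and no yellow was visible.
- **Lower and lock:** I lowered the cover flat at 7 N or less in the readings and let go once the catch looked over the free edge. I then pressed that edge with closed fingertips; it stopped at z ≈ 48.4 mm, against 48 mm for a seated cover. The press reached 19.5 N, more than the 5–10 N the catch needs.

**Last checks:** the final picture shows the cover flat between the rails, the tongue hidden, and the red nose over the free edge. The gripper read no contact. I touched nothing else on the bench.

**What was off:**
- I never felt a distinct snap. The lock rests on the pictures and the press height.
- I let go before that final press, because the catch already looked latched.
- The tool picked up about 1.3° of unwanted tilt from pushing against contact.

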